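# Check returned pliers and sort out the seized pair

### The arm

A 7-joint arm with a two-finger parallel gripper is mounted at the origin on a cart in front of the work surface, level with it; the furniture and walls round the work are solid. World frame = base frame: x ahead of the robot, y to its left, z up, the work surface at z = 0. Lengths are in m, angles in rad, forces in N, time in s.
With the tool pointing down it reaches from about 0.425 to 1.025 m from the base axis. Payload 9.4 kg.
Tool frame: the origin (TCP) lies at the very end of the fingers, on their centre line; the grasp point (between the pads) lies 19 mm behind it (grip_point_offset is the z of the grasp point in the tool frame, in m); z points along the fingers, x is the direction in which the jaws open and shut, and the axes are right-handed (so a half turn about z gives the same grasp; the last joint's range is limited). The gripper opens to 85 mm and grips with 20 to 120 N. Pads are 22 mm wide; open, the fingers measure 114 mm over their backs; the gripper's body (76 mm by 85 mm) begins 54 mm behind the grasp point. The pads swing forward as they close: fully open they stand 13 mm farther back than shut.
Start: joints at [-1.336, 0.599, -0.003, 1.599, 0.002, 0.943, -0.08], TCP at [0.222, 0.69, 0.231] pointing down, gripper open.
Joint ranges: [-2.57, 2.57], [-0.35, 1.97], [-1.29, 1.29], [0.11, 2.56], [-1.05, 4.19], [0.11, 1.86], [-2.63, 2.63]. Speed limits (rad/s): [2.22, 2.22, 3.01, 3.01, 3.14, 3.14, 3.14].

### API

Orientations are given as a 3x3 rotation matrix whose columns are the frame's x, y, z axes.
In Python, from plant import * gives the robot as it stands.
- The arm moves only by the shell command python3 -m handwheel 'ROWS' [OPENING]. ROWS is JSON, a list of rows, each an object of numbers: "x", "y", "z": the shift along the world's x, y, z each as a share of 0.3 m, from -1 to 1; "wx", "wy", "wz": the turn, a rotation vector about the world's x, y, z each as a share of pi rad, from -1 to 1. A call has exactly 8 rows; each row is the pose to reach, as a shift and turn from the pose commanded when the call began, turning the shorter way round; what a row does not reach only later rows make up. A row lasts 1/12 s, in which the tool goes at most 41.7 mm and 7.16 degrees, less where a joint would pass 70% of its speed; a pose out of reach is approached as far as the arm can. A call with a number of a shift or a turn outside -1 to 1 is refused whole. A call with a gripper value outside its range is refused whole. OPENING is the opening, from 0 (shut) to 1 (fully open), set as the call begins (- or left out, the last holds). The fingers move at their own pace and stop on an object; the grip force is fixed at half the most. Time passes only in rows, so rows that repeat a pose let the fingers close, or fill a call up. It gives the time, the measured TCP pose, the force and the opening at its end, in the units of the state.
- observe(): the state, without advancing time (a new reading comes with each control period).
- read_camera(name): name is "scene" or "top" or "wrist"; returns the picture (384x512x3 uint8, red, green, blue); there is no depth.
- get_calibration(name): a dict with "K" (3x3 intrinsics, pixels), "eye" and "orientation" of the camera in the world. Camera axes: x right, y down, z forward; pixel columns grow to the right and rows downward; lengths in m; the calibration is good to about 2 mm. A picture is of the moment at which its call begins: read the wrist's pose just before it. get_calibration takes no time and is no camera call; for the wrist camera it gives the pose at the moment of the call.
- hand_in(): hands the job in, once; it reports no verdict.
The state is a dict: "t": time; "joint_pos": joint angles; "joint_velocities": joint speeds; "effort": joint torques, N m; "position": TCP position; "orientation": TCP orientation; "ft_force": force on the tool from outside, world axes, zero at the start; "wrist_torque": the same for the moment, N m; "gripper_width": finger opening in m.
Only numpy, scipy, OpenCV 4.12 (cv2) and the standard library are available. Lean on these libraries where they do the work, as an engineer would, in place of code of your own. Each camera call takes 0.05 s, during which the arm holds its last target.

### The job

Three pairs of pliers came back from site, all lying ajar. Try each joint by squeezing its handles together: pairs that work go shut into the wooden stock tray, one to a lane, lying flat; a pair that is seized goes as it is, still ajar, flat into the sheet-metal repair pan. Do not knock the tape roll or the porcelain cap about.

Things in the scene. Friction and masses are not known exactly. Their poses are not given: they have to be found in the camera images.
- pliers_a: one of three pairs of flat-nose pliers that look alike: bright steel jaws, black plastic grips, 160 mm long, 0.21 kg, lying flat. Origin: under the rivet, at the underside. Axes of the first half: +x towards the jaw tips (52 mm ahead of the rivet), handles to -x (ends 108 mm behind it), z up. Grips 12 mm wide and 15 mm high; jaws and rivet 13 mm high. Its balance point lies about 24 mm behind the rivet, between the handles
- pliers_a_grip1 (a point): a point in the middle of the +y grip (first half) of these pliers, 55 mm behind the rivet, 7.5 mm above the underside; the grip's outer face is 6 mm further out
- pliers_a_grip2 (a point): the same point in the grip of the other half; midway between the two grip points is a good place to squeeze (55 to 60 mm over both grips while ajar, 44 mm when shut)
- pliers_a_half (a joint): opening angle of these pliers: 0 = shut, jaws meeting; grows as the handles spread; they start ajar at 0.20 to 0.28. A working joint gives way to less than 5 N at the grips and stays where it is left; a seized one does not yield to a firm squeeze (some 100 N)
- pliers_b: one of three pairs of flat-nose pliers that look alike: bright steel jaws, black plastic grips, 160 mm long, 0.21 kg, lying flat. Origin: under the rivet, at the underside. Axes of the first half: +x towards the jaw tips (52 mm ahead of the rivet), handles to -x (ends 108 mm behind it), z up. Grips 12 mm wide and 15 mm high; jaws and rivet 13 mm high. Its balance point lies about 24 mm behind the rivet, between the handles
- pliers_b_grip1 (a point): a point in the middle of the +y grip (first half) of these pliers, 55 mm behind the rivet, 7.5 mm above the underside; the grip's outer face is 6 mm further out
- pliers_b_grip2 (a point): the same point in the grip of the other half; midway between the two grip points is a good place to squeeze (55 to 60 mm over both grips while ajar, 44 mm when shut)
- pliers_b_half (a joint): opening angle of these pliers: 0 = shut, jaws meeting; grows as the handles spread; they start ajar at 0.20 to 0.28. A working joint gives way to less than 5 N at the grips and stays where it is left; a seized one does not yield to a firm squeeze (some 100 N)
- pliers_c: one of three pairs of flat-nose pliers that look alike: bright steel jaws, black plastic grips, 160 mm long, 0.21 kg, lying flat. Origin: under the rivet, at the underside. Axes of the first half: +x towards the jaw tips (52 mm ahead of the rivet), handles to -x (ends 108 mm behind it), z up. Grips 12 mm wide and 15 mm high; jaws and rivet 13 mm high. Its balance point lies about 24 mm behind the rivet, between the handles
- pliers_c_grip1 (a point): a point in the middle of the +y grip (first half) of these pliers, 55 mm behind the rivet, 7.5 mm above the underside; the grip's outer face is 6 mm further out
- pliers_c_grip2 (a point): the same point in the grip of the other half; midway between the two grip points is a good place to squeeze (55 to 60 mm over both grips while ajar, 44 mm when shut)
- pliers_c_half (a joint): opening angle of these pliers: 0 = shut, jaws meeting; grows as the handles spread; they start ajar at 0.20 to 0.28. A working joint gives way to less than 5 N at the grips and stays where it is left; a seized one does not yield to a firm squeeze (some 100 N)
- stock_tray: fixed shallow wooden tray, 206 x 218 mm outside, with two brass knobs on its front; origin at the centre of its underside, z up. Lanes run along its x axis, one on each side (lane centres at y = +53 and -53 mm, each 194 mm long and 100 mm wide inside). Floor 5 mm above the bench, rim 18 mm, divider between the lanes 12 mm high above the bench, so open the fingers only a little inside a lane. The tray and the pan may change sides
- repair_pan: fixed plain sheet-metal pan without a divider, 208 x 158 mm outside (long side along its x), rim 27 mm above the bench; origin at the centre of its underside, floor 3 mm above the bench, inside 202 x 152 mm
- tape_roll: bystander: roll of black tape lying flat, 58 mm across, 19 mm high; origin at the centre of its underside
- porcelain_cap: bystander: white porcelain fuse cap, 39 mm across, 30 mm high; origin at the centre of its underside

How it is judged:
At the end, for the whole second after the job is handed in: Both working pairs lie flat (tilt under 0.1 rad) on the stock tray's floor, shut to under 0.06 rad, rivet and both grips in one lane, one pair to a lane; the seized pair lies flat on the repair pan's floor, still open over 0.12 rad; all at rest (value of joint each of pliers_a_half, pliers_c_half below 0.06 rad and z of pliers_a in the frame of stock_tray between 0 and 0.01 m and angle between each of pliers_a, pliers_c, pliers_b's own z axis and vertical below 0.1 rad and linear speed of each of pliers_a, pliers_c, pliers_b below 0.02 m/s and angular speed of each of pliers_a, pliers_c, pliers_b below 0.1 rad/s and x of pliers_a in the frame of stock_tray between -0.095 and 0.095 m and y of pliers_a in the frame of stock_tray between -0.103 and 0.103 m and x of pliers_a_grip1 in the frame of stock_tray between -0.095 and 0.095 m and y of pliers_a_grip1 in the frame of stock_tray between -0.103 and 0.103 m and x of pliers_a_grip2 in the frame of stock_tray between -0.095 and 0.095 m and y of pliers_a_grip2 in the frame of stock_tray between -0.103 and 0.103 m and z of pliers_c in the frame of stock_tray between 0 and 0.01 m and x of pliers_c in the frame of stock_tray between -0.095 and 0.095 m and y of pliers_c in the frame of stock_tray between -0.103 and 0.103 m and x of pliers_c_grip1 in the frame of stock_tray between -0.095 and 0.095 m and y of pliers_c_grip1 in the frame of stock_tray between -0.103 and 0.103 m and x of pliers_c_grip2 in the frame of stock_tray between -0.095 and 0.095 m and y of pliers_c_grip2 in the frame of stock_tray between -0.103 and 0.103 m and z of pliers_b in the frame of repair_pan between 0 and 0.01 m and value of joint pliers_b_half above 0.12 rad and x of pliers_b in the frame of repair_pan between -0.1 and 0.1 m and y of pliers_b in the frame of repair_pan between -0.075 and 0.075 m and x of pliers_b_grip1 in the frame of repair_pan between -0.1 and 0.1 m and y of pliers_b_grip1 in the frame of repair_pan between -0.075 and 0.075 m and x of pliers_b_grip2 in the frame of repair_pan between -0.1 and 0.1 m and y of pliers_b_grip2 in the frame of repair_pan between -0.075 and 0.075 m and ((y of each of pliers_a, pliers_a_grip1, pliers_a_grip2 in the frame of stock_tray above 0.004 m and y of each of pliers_c, pliers_c_grip1, pliers_c_grip2 in the frame of stock_tray below -0.004 m) or (y of each of pliers_a, pliers_a_grip1, pliers_a_grip2 in the frame of stock_tray below -0.004 m and y of each of pliers_c, pliers_c_grip1, pliers_c_grip2 in the frame of stock_tray above 0.004 m))); the robot touches nothing.
It fails at once if the tape roll or the porcelain cap is shifted by more than 30 mm (distance of any of tape_roll, porcelain_cap from where it was at the start of the episode above 0.03 m).
It also fails if it takes over 58 s, if anything falls off the work surface, if the arm or the gripper's body presses on something with over 40 N, if the wrist force passes 120 N, or if a joint passes its speed limit or range.

## Working session

There is one attempt and no reset: what is moved stays moved. The work goes in short steps, Python scripts to look and compute and a shell command to move; the robot and the scene stay as the last step left them, time stands still between calls to the robot, and variables do not carry over. Pictures are saved under pics/ and viewed, and the job is handed in when it is done.

```bash
ls; mkdir -p pics; python3 - <<'E'
from plant import *
import cv2
s=observe();print({k:s[k] for k in s})
for n in ["top","scene"]:
    im=read_camera(n);cv2.imwrite(f"pics/{n}0.png",cv2.cvtColor(im,cv2.COLOR_RGB2BGR));c=get_calibration(n);print(n,c)
E
```

```text
pics
{'t': 0.0, 'joint_pos': array([-1.33567432,  0.60014626, -0.00257168,  1.60013915,  0.00179571,
        0.94290876, -0.07978054]), 'joint_velocities': array([0.00245162, 0.00276165, 0.00145771, 0.00086417, 0.00072462,
       0.00038954, 0.00103791]), 'effort': array([ 3.68226283e-04, -7.76439571e+01,  1.56379815e+00, -2.58015454e+01,
        1.21503082e-02,  8.65137612e-03, -2.76308619e-06]), 'position': array([0.22227573, 0.68957906, 0.23039797]), 'orientation': array([[ 3.06698827e-01,  9.51806542e-01, -3.68451746e-04],
       [ 9.51805279e-01, -3.06699022e-01, -1.55618665e-03],
       [-1.59419243e-03,  1.26586304e-04, -9.99998721e-01]]), 'ft_force': array([ 0.06522605, -0.0260667 ,  0.02831369]), 'wrist_torque': array([-0.00816902,  0.04881188, -0.00519274]), 'gripper_width': 0.08545507092843209}
top {'K': array([[374.88352723,   0.        , 258.88212272],
       [  0.        , 374.88352723, 190.51726815],
       [  0.        ,   0.        ,   1.        ]]), 'eye': array([ 0.40632475, -0.1122841 ,  0.98370491]), 'orientation': array([[-0.01774679, -0.9900901 ,  0.13930777],
       [-0.99945219,  0.01367404, -0.03013858],
       [ 0.02793501, -0.13976632, -0.98979039]])}
scene {'K': array([[475.80994843,   0.        , 252.42492602],
       [  0.        , 475.80994843, 202.7444464 ],
       [  0.        ,   0.        ,   1.        ]]), 'eye': array([0.24022611, 0.40787834, 0.73633194]), 'orientation': array([[-0.87051288, -0.3657536 ,  0.32928958],
       [-0.49214244,  0.64453493, -0.58512439],
       [ 0.00177272, -0.67141569, -0.74107882]])}
```

View pics/top0.png

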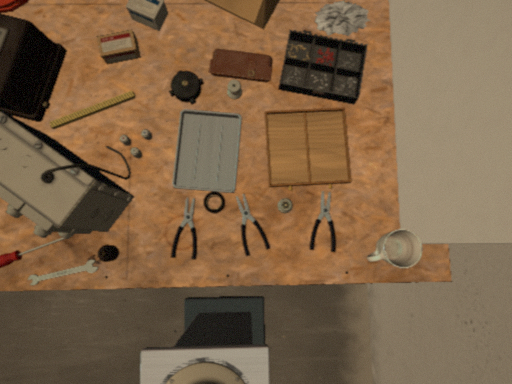

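View pics/scene0.png

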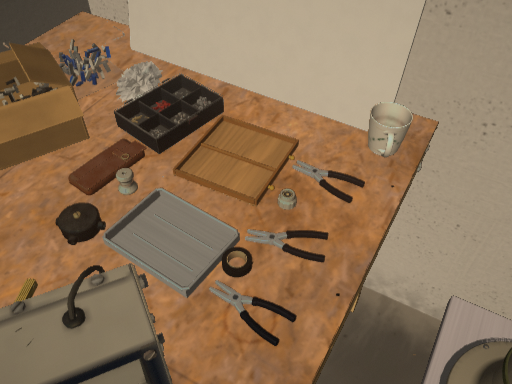

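```bash
cat > h.py <<'E'
from plant import *
import cv2, numpy as np
def ray(c,px,z):
    K,R,e=c["K"],np.array(c["orientation"]),np.array(c["eye"])
    px=np.atleast_2d(np.array(px,float))
    d=np.c_[(px-K[:2,2])/[K[0,0],K[1,1]],np.ones(len(px))]@R.T
    return e+d*((z-e[2])/d[:,2])[:,None]
def proj(c,P):
    p=(np.atleast_2d(P)-c["eye"])@np.array(c["orientation"]); p=p@c["K"].T
    return p[:,:2]/p[:,2:]
E
python3 - <<'E'
from h import *
im=cv2.imread("pics/top0.png")
cr=im[90:280,150:360];cv2.imwrite("pics/top0z.png",cv2.resize(cr,None,fx=3.1,fy=3.1,interpolation=cv2.INTER_CUBIC))
im=cv2.imread("pics/scene0.png")
cr=im[110:360,100:400];cv2.imwrite("pics/scene0z.png",cv2.resize(cr,None,fx=2.4,fy=2.4,interpolation=cv2.INTER_CUBIC))
c=get_calibration("top")
for n,p,z in [("tray",[(266,110),(345,108),(350,183),(269,186)],.018),("pan",[(182,112),(242,114),(236,191),(174,188)],.027),("tape",[(214,202)],.019),("cap?",[(285,205)],.03),("edge",[(200,290),(300,287),(398,100),(398,280)],0)]:
    print(n,ray(c,p,z).round(3).tolist())
# grips: dark pixels
im=cv2.imread("pics/top0.png");g=im.max(2)
m=((g<55).astype(np.uint8))
n,l,st,ce=cv2.connectedComponentsWithStats(m,connectivity=8)
for i in range(1,n):
    x,y,w,h,a=st[i]
    if 150<x<350 and 180<y<280 and a>15:
        ys,xs=np.nonzero(l==i);P=ray(c,np.c_[xs,ys],.0075)[:,:2];mu=P.mean(0);u,s,v=np.linalg.svd(P-mu,full_matrices=False)
        t=(P-mu)@v[0];print(st[i].tolist(),"ctr",mu.round(4),"dir",v[0].round(3),"len",np.ptp(t).round(3),"w",np.ptp((P-mu)@v[1]).round(3))
E
```

```text
tray [[0.76, -0.165, 0.018], [0.764, -0.379, 0.018], [0.559, -0.382, 0.018], [0.554, -0.168, 0.018]]
pan [[0.753, 0.058, 0.027], [0.746, -0.1, 0.027], [0.541, -0.082, 0.027], [0.551, 0.076, 0.027]]
tape [[0.514, -0.025, 0.019]]
cap? [[0.502, -0.208, 0.03]]
edge [[0.291, 0.012, 0.0], [0.293, -0.243, 0.0], [0.793, -0.533, 0.0], [0.306, -0.499, 0.0]]
[205, 192, 20, 21, 130] ctr [ 0.515 -0.026] dir [-0.985 -0.172] len 0.054 w 0.05
[254, 221, 15, 28, 87] ctr [ 0.4315 -0.1473] dir [-0.9   -0.436] len 0.076 w 0.01
[310, 220, 10, 29, 85] ctr [ 0.4282 -0.2833] dir [-0.963  0.27 ] len 0.076 w 0.01
[329, 221, 7, 30, 92] ctr [ 0.4233 -0.331 ] dir [-0.999 -0.055] len 0.075 w 0.012
[242, 225, 7, 30, 84] ctr [ 0.4172 -0.1022] dir [-0.99  -0.142] len 0.076 w 0.009
[172, 227, 11, 30, 98] ctr [0.416  0.0728] dir [-0.964  0.265] len 0.077 w 0.011
[191, 228, 6, 31, 94] ctr [0.4113 0.0273] dir [-0.999 -0.04 ] len 0.077 w 0.011
```

View pics/top0z.png

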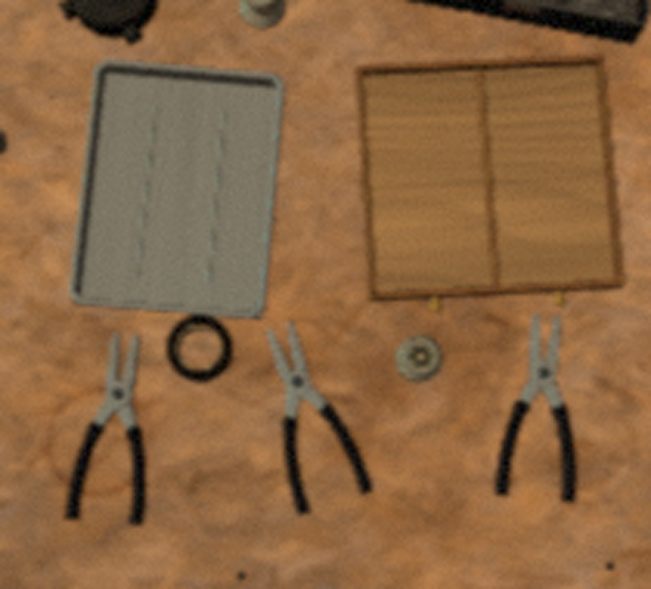

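View pics/scene0z.png

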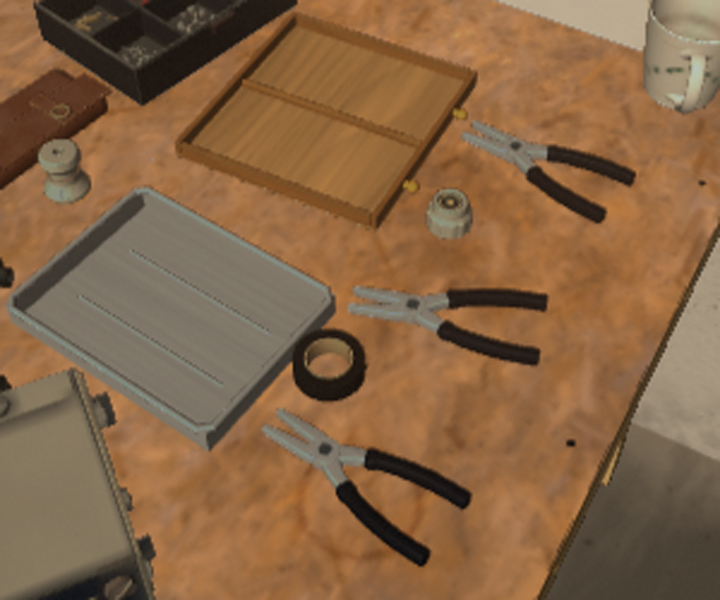

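```bash
python3 - <<'E'
from h import *
ct=get_calibration("top");cs=get_calibration("scene")
im=cv2.imread("pics/scene0.png")
riv=np.array([[188.1,217.1],[245.8,212.9],[325.5,210.3]])
rs=np.array([[100+325/2.4,110+449/2.4],[100+413/2.4,110+304/2.4],[100+516/2.4,110+146/2.4]])
R=ray(ct,riv,.013)[:,:2];R2=ray(cs,rs,.013)[:,:2]
G=np.array([[[.416,.0728],[.4113,.0273]],[[.4172,-.1022],[.4315,-.1473]],[[.4282,-.2833],[.4233,-.331]]])
for i in range(3):
    d=R[i]-G[i].mean(0);L=np.hypot(*d);d/=L
    g=R[i]-55*d*1e-3;ang=np.degrees(np.arctan2(d[1],d[0]))
    print("rivet",R[i].round(4),"scene",R2[i].round(4),"L",L.round(4),"yaw",ang.round(1),"gripmid",g.round(4),"r",np.hypot(*g).round(4))
    print("  dist grips",np.linalg.norm(G[i][0]-G[i][1]).round(4))
for n,p,z in [("tray",[(359,66),(604,60),(623,285),(372,298)],.018),("pan",[(97,62),(284,75),(266,317),(72,302)],.027),("tape",[(200,348)],.019),("cap",[(419,357)],.03),("divider",[(483,68),(497,287)],.012)]:
    P=ray(ct,np.array(p)/3.1+[150,90],z)[:,:2];print(n,P.round(4).tolist(),P.mean(0).round(4))
    if len(P)==4: 
        a=(P[0]+P[1]-P[2]-P[3]);print("   x-axis yaw",np.degrees(np.arctan2(a[1],a[0])).round(2), np.linalg.norm(a)/2,np.linalg.norm(P[1]+P[2]-P[0]-P[3])/2)
for n,p,z in [("tray",[(296,14),(476,72),(375,225),(178,148)],.018),("pan",[(147,188),(334,293),(209,440),(12,300)],.027)]:
    P=ray(cs,np.array(p)/2.4+[100,110],z)[:,:2];print("scene",n,P.round(4).tolist(),P.mean(0).round(4))
m=(im.max(2)<55).astype(np.uint8)
n,l,st,ce=cv2.connectedComponentsWithStats(m,connectivity=8)
for i in range(1,n):
    x,y,w,h,a=st[i]
    if 190<x<380 and 150<y<350 and a>80:
        ys,xs=np.nonzero(l==i);P=ray(cs,np.c_[xs,ys],.0075)[:,:2];print("scene grip",st[i].tolist(),P.mean(0).round(4))
E
```

```text
rivet [0.4763 0.0418] scene [0.4784 0.0441] L 0.0632 yaw -7.5 gripmid [0.4218 0.049 ] r 0.4246
  dist grips 0.0457
rivet [ 0.4848 -0.1069] scene [ 0.4853 -0.1051] L 0.0631 yaw 16.5 gripmid [ 0.4321 -0.1225] r 0.4491
  dist grips 0.0473
rivet [ 0.4884 -0.3148] scene [ 0.489  -0.3126] L 0.0631 yaw -7.0 gripmid [ 0.4338 -0.3081] r 0.5321
  dist grips 0.048
tray [[0.7567, -0.1641], [0.7605, -0.378], [0.5617, -0.3843], [0.5534, -0.1709]] [ 0.6581 -0.2743]
   x-axis yaw 1.87 0.20118688923922626 0.21373190072988632
pan [[0.7587, 0.0599], [0.7459, -0.0992], [0.5373, -0.082], [0.552, 0.0782]] [ 0.6485 -0.0108]
   x-axis yaw -4.9 0.20841753071945512 0.16025141425906292
tape [[0.5131, -0.0266]] [ 0.5131 -0.0266]
cap [[0.5018, -0.208]] [ 0.5018 -0.208 ]
divider [[0.7562, -0.2728], [0.5623, -0.2779]] [ 0.6593 -0.2754]
scene tray [[0.762, -0.3734], [0.5634, -0.3823], [0.5513, -0.1607], [0.7514, -0.1547]] [ 0.657  -0.2678]
scene pan [[0.7391, -0.0941], [0.5403, -0.0741], [0.5497, 0.0857], [0.7577, 0.0574]] [ 0.6467 -0.0063]
scene grip [328, 171, 36, 16, 209] [ 0.4235 -0.3306]
scene grip [320, 180, 32, 23, 209] [ 0.4278 -0.2824]
scene grip [286, 231, 42, 8, 255] [ 0.4317 -0.1477]
scene grip [282, 244, 43, 18, 282] [ 0.4176 -0.1019]
scene grip [221, 247, 31, 30, 437] [ 0.5154 -0.0211]
scene grip [252, 297, 44, 25, 342] [0.4119 0.0278]
scene grip [240, 311, 39, 35, 356] [0.4162 0.0736]
```

```bash
R='{"x":0.34,"y":-1,"z":0,"wz":0.058}'; python3 -m handwheel '[{"x":0.34,"y":-1,"wz":0.058},{"x":0.34,"y":-1,"wz":0.058},{"x":0.34,"y":-1,"wz":0.058},{"x":0.34,"y":-1,"wz":0.058},{"x":0.34,"y":-1,"wz":0.058},{"x":0.34,"y":-1,"wz":0.058},{"x":0.34,"y":-1,"wz":0.058},{"x":0.34,"y":-1,"wz":0.058}]' 1
```

```text
$[0]: bad value
```

```bash
python3 -m handwheel '[{"x":0.34,"y":-1},{"x":0.34,"y":-1},{"x":0.34,"y":-1},{"x":0.34,"y":-1},{"x":0.34,"y":-1},{"x":0.34,"y":-1},{"x":0.34,"y":-1},{"x":0.34,"y":-1}]'
```

```text
$[0]: bad value
```

```bash
python3 -m handwheel '[{"x":0.34,"y":-1,"z":0,"wx":0,"wy":0,"wz":0.058},{"x":0.34,"y":-1,"z":0,"wx":0,"wy":0,"wz":0.058},{"x":0.34,"y":-1,"z":0,"wx":0,"wy":0,"wz":0.058},{"x":0.34,"y":-1,"z":0,"wx":0,"wy":0,"wz":0.058},{"x":0.34,"y":-1,"z":0,"wx":0,"wy":0,"wz":0.058},{"x":0.34,"y":-1,"z":0,"wx":0,"wy":0,"wz":0.058},{"x":0.34,"y":-1,"z":0,"wx":0,"wy":0,"wz":0.058},{"x":0.34,"y":-1,"z":0,"wx":0,"wy":0,"wz":0.058}]' 1
```

```text
t: 0.77
position: [0.3254, 0.3853, 0.2311]
orientation: [[0.132, 0.991, -0.0], [0.991, -0.132, -0.002], [-0.002, 0.0, -1.0]]
ft_force: [0.5, 1.0, 0.3]
gripper_width: 0.0855
```

```bash
python3 -m handwheel '[{"x":0.33,"y":-1,"z":-0.2,"wx":0,"wy":0,"wz":0},{"x":0.33,"y":-1,"z":-0.2,"wx":0,"wy":0,"wz":0},{"x":0.33,"y":-1,"z":-0.2,"wx":0,"wy":0,"wz":0},{"x":0.33,"y":-1,"z":-0.2,"wx":0,"wy":0,"wz":0},{"x":0.33,"y":-1,"z":-0.2,"wx":0,"wy":0,"wz":0},{"x":0.33,"y":-1,"z":-0.2,"wx":0,"wy":0,"wz":0},{"x":0.33,"y":-1,"z":-0.2,"wx":0,"wy":0,"wz":0},{"x":0.33,"y":-1,"z":-0.2,"wx":0,"wy":0,"wz":0}]'
```

```text
t: 1.43
position: [0.4236, 0.0866, 0.1707]
orientation: [[0.131, 0.991, -0.0], [0.991, -0.131, -0.001], [-0.001, -0.0, -1.0]]
ft_force: [0.2, -0.2, -0.4]
gripper_width: 0.0855
```

```bash
python3 -m handwheel '[{"x":0.01,"y":-0.127,"z":-0.2,"wx":0,"wy":0,"wz":0},{"x":0.01,"y":-0.127,"z":-0.4,"wx":0,"wy":0,"wz":0},{"x":0.01,"y":-0.127,"z":-0.4,"wx":0,"wy":0,"wz":0},{"x":0.01,"y":-0.127,"z":-0.4,"wx":0,"wy":0,"wz":0},{"x":0.01,"y":-0.127,"z":-0.4,"wx":0,"wy":0,"wz":0},{"x":0.01,"y":-0.127,"z":-0.4,"wx":0,"wy":0,"wz":0},{"x":0.01,"y":-0.127,"z":-0.4,"wx":0,"wy":0,"wz":0},{"x":0.01,"y":-0.127,"z":-0.4,"wx":0,"wy":0,"wz":0}]'
python3 - <<'E'
from h import *
c=get_calibration("wrist");im=read_camera("wrist")[:,:,::-1];cv2.imwrite("pics/w1.png",im);print(c["eye"],c["orientation"].round(3).tolist(),c["K"][0,0])
for P in [[.4268,.0485,.0075],[.4763,.0418,.013]]: print(proj(c,P))
E
```

```text
t: 2.1
position: [0.4277, 0.0529, 0.0539]
orientation: [[0.128, 0.992, 0.005], [0.992, -0.128, 0.001], [0.002, 0.005, -1.0]]
ft_force: [0.1, 0.2, 0.2]
gripper_width: 0.0851
[0.34583551 0.06373326 0.195733  ] [[0.129, 0.94, 0.316], [0.992, -0.123, -0.04], [0.002, 0.319, -0.948]] 320.20164799831673
[[245.63507476 222.34120276]]
[[245.64649724 293.94787098]]
```

View pics/w1.png

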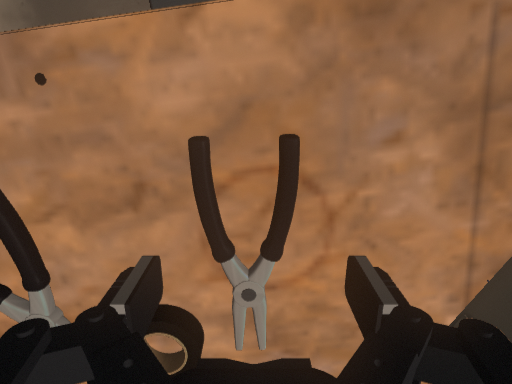

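```bash
python3 -m handwheel '[{"x":0.0,"y":-0.009,"z":0,"wx":0,"wy":0,"wz":0},{"x":0.0,"y":-0.009,"z":-0.08,"wx":0,"wy":0,"wz":0},{"x":0,"y":-0.009,"z":-0.15,"wx":0,"wy":0,"wz":0},{"x":0,"y":-0.009,"z":-0.15,"wx":0,"wy":0,"wz":0},{"x":0,"y":-0.009,"z":-0.15,"wx":0,"wy":0,"wz":0},{"x":0,"y":-0.009,"z":-0.15,"wx":0,"wy":0,"wz":0},{"x":0,"y":-0.009,"z":-0.15,"wx":0,"wy":0,"wz":0},{"x":0,"y":-0.009,"z":-0.15,"wx":0,"wy":0,"wz":0}]'
```

```text
t: 2.82
position: [0.4273, 0.0492, 0.0072]
orientation: [[0.129, 0.992, 0.003], [0.992, -0.129, -0.0], [0.0, 0.003, -1.0]]
ft_force: [0.4, 0.5, 0.4]
gripper_width: 0.0853
```

```bash
python3 -m handwheel '[{"x":0.0,"y":0,"z":-0.012,"wx":0,"wy":0,"wz":0},{"x":0.0,"y":0,"z":-0.012,"wx":0,"wy":0,"wz":0},{"x":0,"y":0,"z":-0.012,"wx":0,"wy":0,"wz":0},{"x":0,"y":0,"z":-0.012,"wx":0,"wy":0,"wz":0},{"x":0,"y":0,"z":-0.012,"wx":0,"wy":0,"wz":0},{"x":0,"y":0,"z":-0.012,"wx":0,"wy":0,"wz":0},{"x":0,"y":0,"z":-0.012,"wx":0,"wy":0,"wz":0},{"x":0,"y":0,"z":-0.012,"wx":0,"wy":0,"wz":0}]' 0
```

```text
t: 3.48
position: [0.4268, 0.0491, 0.0043]
orientation: [[0.129, 0.992, 0.002], [0.992, -0.129, -0.0], [-0.0, 0.002, -1.0]]
ft_force: [-2.4, -0.6, 12.8]
gripper_width: 0.0411
```

```bash
python3 -m handwheel '[{"x":0.0,"y":0,"z":0,"wx":0,"wy":0,"wz":0},{"x":0.0,"y":0,"z":0,"wx":0,"wy":0,"wz":0},{"x":0,"y":0,"z":0,"wx":0,"wy":0,"wz":0},{"x":0,"y":0,"z":0,"wx":0,"wy":0,"wz":0},{"x":0,"y":0,"z":0,"wx":0,"wy":0,"wz":0},{"x":0,"y":0,"z":0,"wx":0,"wy":0,"wz":0},{"x":0,"y":0,"z":0,"wx":0,"wy":0,"wz":0},{"x":0,"y":0,"z":0,"wx":0,"wy":0,"wz":0}]'
python3 - <<'E'
from h import *
im=read_camera("wrist")[:,:,::-1];cv2.imwrite("pics/w2.png",im)
E
```

```text
t: 4.15
position: [0.4268, 0.0491, 0.0043]
orientation: [[0.129, 0.992, 0.002], [0.992, -0.129, -0.0], [-0.0, 0.002, -1.0]]
ft_force: [-2.2, 0.7, 13.9]
gripper_width: 0.0415
```

View pics/w2.png

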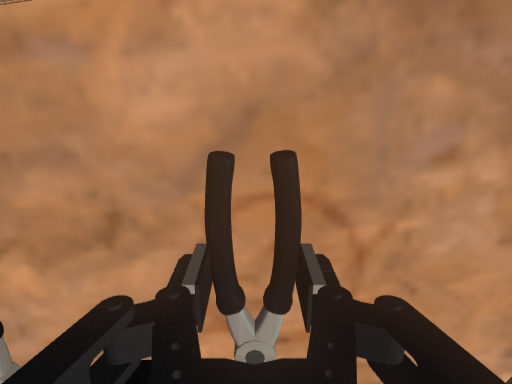

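```bash
python3 -m handwheel '[{"x":0,"y":0,"z":0.14,"wx":0,"wy":0,"wz":0},{"x":0.0,"y":0,"z":0.28,"wx":0,"wy":0,"wz":0},{"x":0.08,"y":-0.1,"z":0.33,"wx":0,"wy":0,"wz":0.01},{"x":0.16,"y":-0.2,"z":0.33,"wx":0,"wy":0,"wz":0.02},{"x":0.24,"y":-0.3,"z":0.33,"wx":0,"wy":0,"wz":0.03},{"x":0.32,"y":-0.4,"z":0.33,"wx":0,"wy":0,"wz":0.04},{"x":0.4,"y":-0.5,"z":0.33,"wx":0,"wy":0,"wz":0.052},{"x":0.48,"y":-0.6,"z":0.33,"wx":0,"wy":0,"wz":0.052}]'
```

```text
t: 4.87
position: [0.5597, -0.1193, 0.103]
orientation: [[-0.036, 0.999, -0.0], [0.999, 0.036, 0.0], [0.0, -0.0, -1.0]]
ft_force: [0.4, 1.3, -2.8]
gripper_width: 0.0412
```

```bash
python3 -m handwheel '[{"x":0.08,"y":-0.1,"z":0,"wx":0,"wy":0,"wz":0},{"x":0.16,"y":-0.2,"z":0,"wx":0,"wy":0,"wz":0},{"x":0.215,"y":-0.296,"z":0,"wx":0,"wy":0,"wz":0},{"x":0.215,"y":-0.296,"z":-0.1,"wx":0,"wy":0,"wz":0},{"x":0.215,"y":-0.296,"z":-0.15,"wx":0,"wy":0,"wz":0},{"x":0.215,"y":-0.296,"z":-0.15,"wx":0,"wy":0,"wz":0},{"x":0.215,"y":-0.296,"z":-0.15,"wx":0,"wy":0,"wz":0},{"x":0.215,"y":-0.296,"z":-0.15,"wx":0,"wy":0,"wz":0}]'
python3 - <<'E'
from h import *
for n in ["wrist","top"]:
    im=read_camera(n)[:,:,::-1];cv2.imwrite(f"pics/{n}3.png",im)
E
```

```text
t: 5.53
position: [0.6239, -0.2042, 0.0577]
orientation: [[-0.036, 0.999, 0.0], [0.999, 0.036, 0.0], [0.0, 0.0, -1.0]]
ft_force: [-0.3, 1.0, -2.5]
gripper_width: 0.0412
```

View pics/wrist3.png

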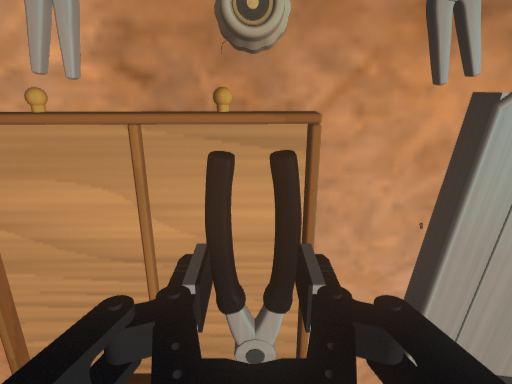

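View pics/top3.png

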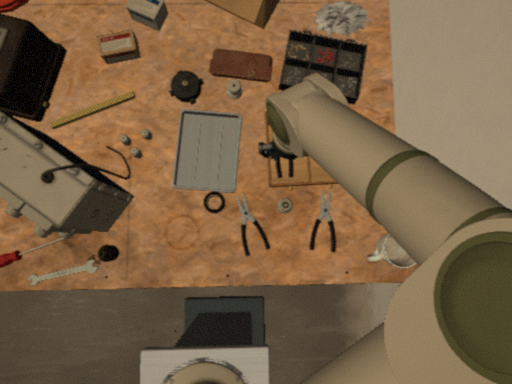

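```bash
python3 - <<'E'
from h import *
c=get_calibration("wrist");s=observe();print(s["position"])
print("div",ray(c,[(134,126),(146,220),(154,290)],.012).round(4).tolist())
print("wallR",ray(c,[(315,125),(305,245)],.018).round(4).tolist())
print("front",ray(c,[(60,118),(315,118)],.018).round(4).tolist())
print("grip ends",ray(c,[(221,155),(284,155)],.065).round(4).tolist())
E
```

```text
[ 0.62437997 -0.20478972  0.05809539]
div [[0.5659, -0.2754, 0.012], [0.6247, -0.2727, 0.012], [0.6769, -0.2709, 0.012]]
wallR [[0.561, -0.1719, 0.018], [0.6357, -0.1711, 0.018]]
front [[0.5622, -0.314, 0.018], [0.5572, -0.1723, 0.018]]
grip ends [[0.5702, -0.2199, 0.065], [0.5693, -0.193, 0.065]]
```

```bash
python3 -m handwheel '[{"x":0.037,"y":-0.052,"z":0,"wx":0,"wy":0,"wz":0},{"x":0.037,"y":-0.052,"z":-0.06,"wx":0,"wy":0,"wz":0},{"x":0.037,"y":-0.052,"z":-0.12,"wx":0,"wy":0,"wz":0},{"x":0.037,"y":-0.052,"z":-0.157,"wx":0,"wy":0,"wz":0},{"x":0.037,"y":-0.052,"z":-0.157,"wx":0,"wy":0,"wz":0},{"x":0.037,"y":-0.052,"z":-0.157,"wx":0,"wy":0,"wz":0},{"x":0.037,"y":-0.052,"z":-0.157,"wx":0,"wy":0,"wz":0},{"x":0.037,"y":-0.052,"z":-0.157,"wx":0,"wy":0,"wz":0}]'
```

```text
t: 6.3
position: [0.6355, -0.2212, 0.0104]
orientation: [[-0.034, 0.999, 0.001], [0.999, 0.034, -0.001], [-0.001, 0.001, -1.0]]
ft_force: [1.0, 0.4, -0.8]
gripper_width: 0.0412
```

```bash
python3 -m handwheel '[{"x":0,"y":0,"z":-0.003,"wx":0,"wy":0,"wz":0},{"x":0,"y":0,"z":-0.003,"wx":0,"wy":0,"wz":0},{"x":0,"y":0,"z":-0.003,"wx":0,"wy":0,"wz":0},{"x":0,"y":0,"z":-0.003,"wx":0,"wy":0,"wz":0},{"x":0,"y":0,"z":-0.003,"wx":0,"wy":0,"wz":0},{"x":0,"y":0,"z":0.05,"wx":0,"wy":0,"wz":0},{"x":0,"y":0,"z":0.15,"wx":0,"wy":0,"wz":0},{"x":0,"y":0,"z":0.28,"wx":0,"wy":0,"wz":0}]' 0.64
python3 - <<'E'
from h import *
for n in ["wrist"]:
    im=read_camera(n)[:,:,::-1];cv2.imwrite(f"pics/{n}4.png",im)
E
```

```text
t: 6.97
position: [0.6335, -0.221, 0.0931]
orientation: [[-0.034, 0.999, -0.004], [0.999, 0.034, 0.001], [0.001, -0.004, -1.0]]
ft_force: [0.4, -1.0, 0.7]
gripper_width: 0.0547
```

View pics/wrist4.png

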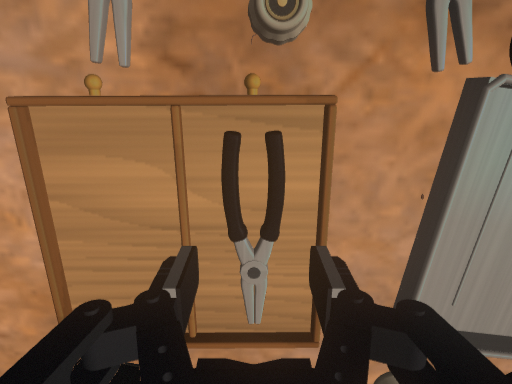

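```bash
python3 -m handwheel '[{"x":-0.1,"y":0.05,"z":0,"wx":0,"wy":0,"wz":0.02},{"x":-0.2,"y":0.1,"z":0,"wx":0,"wy":0,"wz":0.04},{"x":-0.3,"y":0.154,"z":0,"wx":0,"wy":0,"wz":0.06},{"x":-0.4,"y":0.206,"z":0,"wx":0,"wy":0,"wz":0.081},{"x":-0.5,"y":0.257,"z":0,"wx":0,"wy":0,"wz":0.081},{"x":-0.6,"y":0.31,"z":0,"wx":0,"wy":0,"wz":0.081},{"x":-0.655,"y":0.337,"z":0,"wx":0,"wy":0,"wz":0.081},{"x":-0.655,"y":0.337,"z":-0.1,"wx":0,"wy":0,"wz":0.081}]' 1
python3 - <<'E'
from h import *
c=get_calibration("wrist");s=observe();print(s["position"])
im=read_camera("wrist")[:,:,::-1];cv2.imwrite("pics/w5.png",im)
for P in [[.4369,-.1202,.0075],[.4848,-.106,.013]]: print(proj(c,P))
print(proj(c,s["position"]*[1,1,0]+[0,0,.0075]))
E
```

```text
t: 7.68
position: [0.4367, -0.1196, 0.0674]
orientation: [[-0.286, 0.958, 0.004], [0.958, 0.286, -0.003], [-0.004, 0.003, -1.0]]
ft_force: [1.5, -0.5, -0.4]
gripper_width: 0.0854
[ 0.43665228 -0.11963385  0.06737976]
[[251.63226497 214.59170472]]
[[251.61514138 282.58291894]]
[[252.53491047 214.48919001]]
```

View pics/w5.png

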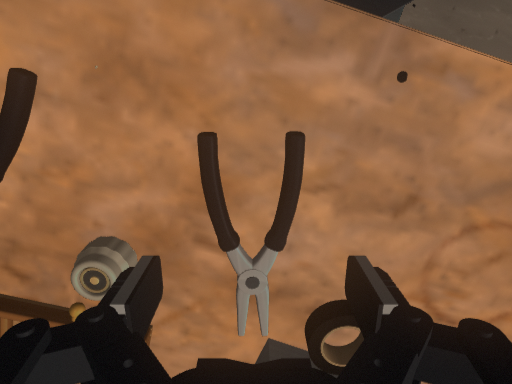

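```bash
python3 -m handwheel '[{"x":0,"y":0,"z":-0.1,"wx":0,"wy":0,"wz":0},{"x":0,"y":0,"z":-0.211,"wx":0,"wy":0,"wz":0},{"x":0,"y":0,"z":-0.211,"wx":0,"wy":0,"wz":0},{"x":0,"y":0,"z":-0.211,"wx":0,"wy":0,"wz":0},{"x":0,"y":0,"z":-0.211,"wx":0,"wy":0,"wz":0},{"x":0,"y":0,"z":-0.211,"wx":0,"wy":0,"wz":0},{"x":0,"y":0,"z":-0.211,"wx":0,"wy":0,"wz":0},{"x":0,"y":0,"z":-0.211,"wx":0,"wy":0,"wz":0}]'
```

```text
t: 8.4
position: [0.439, -0.1208, 0.0014]
orientation: [[-0.283, 0.959, 0.002], [0.959, 0.283, -0.001], [-0.001, 0.002, -1.0]]
ft_force: [0.2, 0.8, -0.2]
gripper_width: 0.0855
```

```bash
python3 -m handwheel '[{"x":0.0,"y":0,"z":0,"wx":0,"wy":0,"wz":0},{"x":0.0,"y":0,"z":0,"wx":0,"wy":0,"wz":0},{"x":0,"y":0,"z":0,"wx":0,"wy":0,"wz":0},{"x":0,"y":0,"z":0,"wx":0,"wy":0,"wz":0},{"x":0,"y":0,"z":0,"wx":0,"wy":0,"wz":0},{"x":0,"y":0,"z":0,"wx":0,"wy":0,"wz":0},{"x":0,"y":0,"z":0,"wx":0,"wy":0,"wz":0},{"x":0,"y":0,"z":0,"wx":0,"wy":0,"wz":0}]' 0
python3 - <<'E'
from h import *
im=read_camera("wrist")[:,:,::-1];cv2.imwrite("pics/w6.png",im)
E
```

```text
t: 9.07
position: [0.4385, -0.1208, 0.001]
orientation: [[-0.284, 0.959, 0.001], [0.959, 0.284, -0.002], [-0.002, 0.0, -1.0]]
ft_force: [-1.4, -1.2, 14.9]
gripper_width: 0.0564
```

View pics/w6.png

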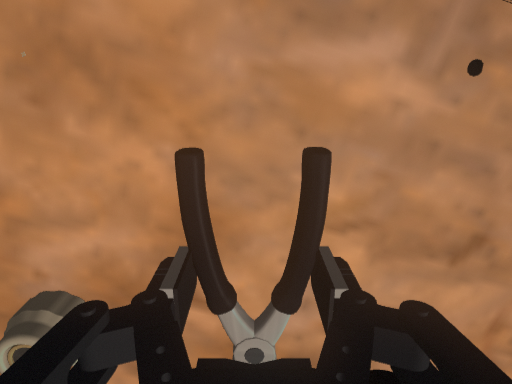

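```bash
python3 -m handwheel '[{"x":0,"y":0,"z":0.12,"wx":0,"wy":0,"wz":0},{"x":0.0,"y":0,"z":0.24,"wx":0,"wy":0,"wz":0},{"x":0.05,"y":0.03,"z":0.33,"wx":0,"wy":0,"wz":-0.02},{"x":0.15,"y":0.09,"z":0.34,"wx":0,"wy":0,"wz":-0.05},{"x":0.25,"y":0.15,"z":0.34,"wx":0,"wy":0,"wz":-0.08},{"x":0.35,"y":0.21,"z":0.34,"wx":0,"wy":0,"wz":-0.119},{"x":0.45,"y":0.27,"z":0.34,"wx":0,"wy":0,"wz":-0.119},{"x":0.55,"y":0.33,"z":0.34,"wx":0,"wy":0,"wz":-0.119}]'
```

```text
t: 9.78
position: [0.6043, -0.0205, 0.1023]
orientation: [[0.086, 0.996, -0.001], [0.996, -0.086, -0.001], [-0.001, -0.001, -1.0]]
ft_force: [0.7, 0.1, -2.2]
gripper_width: 0.0564
```

```bash
python3 -m handwheel '[{"x":0.05,"y":0.03,"z":0,"wx":0,"wy":0,"wz":0},{"x":0.072,"y":0.043,"z":0,"wx":0,"wy":0,"wz":0},{"x":0.072,"y":0.043,"z":-0.08,"wx":0,"wy":0,"wz":0},{"x":0.072,"y":0.043,"z":-0.15,"wx":0,"wy":0,"wz":0},{"x":0.072,"y":0.043,"z":-0.15,"wx":0,"wy":0,"wz":0},{"x":0.072,"y":0.043,"z":-0.15,"wx":0,"wy":0,"wz":0},{"x":0.072,"y":0.043,"z":-0.15,"wx":0,"wy":0,"wz":0},{"x":0.072,"y":0.043,"z":-0.15,"wx":0,"wy":0,"wz":0}]'
python3 - <<'E'
from h import *
c=get_calibration("wrist");s=observe();print(s["position"])
im=read_camera("wrist")[:,:,::-1];cv2.imwrite("pics/w7.png",im)
im=read_camera("scene")[:,:,::-1];cv2.imwrite("pics/s7.png",im)
E
```

```text
t: 10.45
position: [0.6254, -0.0086, 0.0584]
orientation: [[0.086, 0.996, 0.001], [0.996, -0.086, -0.0], [-0.0, 0.001, -1.0]]
ft_force: [0.7, -0.5, -2.1]
gripper_width: 0.0563
[ 0.62541743 -0.00860073  0.05840745]
```

View pics/w7.png

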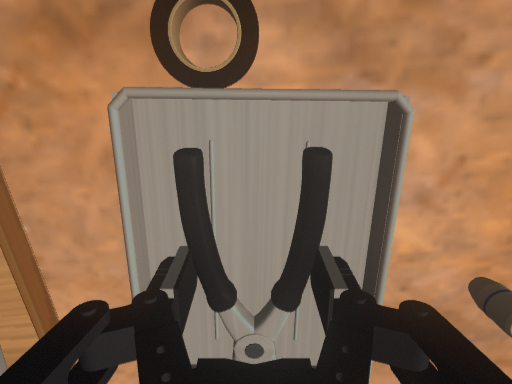

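View pics/s7.png

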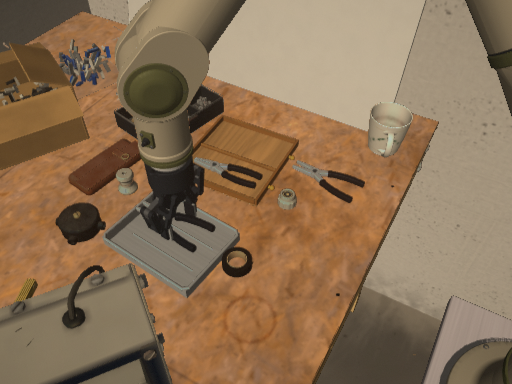

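```bash
python3 -m handwheel '[{"x":0,"y":0,"z":-0.06,"wx":0,"wy":0,"wz":0},{"x":0,"y":0,"z":-0.12,"wx":0,"wy":0,"wz":0},{"x":0,"y":0,"z":-0.16,"wx":0,"wy":0,"wz":0},{"x":0,"y":0,"z":-0.177,"wx":0,"wy":0,"wz":0},{"x":0,"y":0,"z":-0.177,"wx":0,"wy":0,"wz":0},{"x":0,"y":0,"z":-0.177,"wx":0,"wy":0,"wz":0},{"x":0,"y":0,"z":-0.177,"wx":0,"wy":0,"wz":0},{"x":0,"y":0,"z":-0.177,"wx":0,"wy":0,"wz":0}]'
```

```text
t: 11.22
position: [0.6252, -0.0085, 0.0045]
orientation: [[0.086, 0.996, 0.0], [0.996, -0.086, -0.0], [-0.0, 0.0, -1.0]]
ft_force: [-1.4, -0.7, 0.8]
gripper_width: 0.0558
```

```bash
python3 -m handwheel '[{"x":0,"y":0,"z":0,"wx":0,"wy":0,"wz":0},{"x":0,"y":0,"z":0,"wx":0,"wy":0,"wz":0},{"x":0,"y":0,"z":0,"wx":0,"wy":0,"wz":0},{"x":0,"y":0,"z":0,"wx":0,"wy":0,"wz":0},{"x":0,"y":0,"z":0,"wx":0,"wy":0,"wz":0},{"x":0,"y":0,"z":0.05,"wx":0,"wy":0,"wz":0},{"x":0,"y":0,"z":0.15,"wx":0,"wy":0,"wz":0},{"x":0,"y":0,"z":0.28,"wx":0,"wy":0,"wz":0}]' 0.85
python3 - <<'E'
from h import *
im=read_camera("wrist")[:,:,::-1];cv2.imwrite("pics/w8.png",im)
E
```

```text
t: 11.88
position: [0.6235, -0.0085, 0.0868]
orientation: [[0.085, 0.996, -0.005], [0.996, -0.085, -0.0], [-0.001, -0.005, -1.0]]
ft_force: [1.6, -0.1, 0.5]
gripper_width: 0.0724
```

View pics/w8.png

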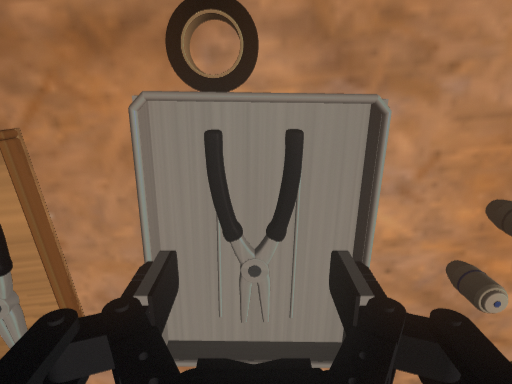

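```bash
python3 -m handwheel '[{"x":-0.07,"y":-0.114,"z":0,"wx":0,"wy":0,"wz":-0.012},{"x":-0.14,"y":-0.228,"z":0,"wx":0,"wy":0,"wz":-0.012},{"x":-0.21,"y":-0.342,"z":0,"wx":0,"wy":0,"wz":-0.012},{"x":-0.28,"y":-0.456,"z":0,"wx":0,"wy":0,"wz":-0.012},{"x":-0.35,"y":-0.57,"z":0,"wx":0,"wy":0,"wz":-0.012},{"x":-0.42,"y":-0.684,"z":0,"wx":0,"wy":0,"wz":-0.012},{"x":-0.49,"y":-0.798,"z":0,"wx":0,"wy":0,"wz":-0.012},{"x":-0.56,"y":-0.912,"z":0,"wx":0,"wy":0,"wz":-0.012}]' 1
```

```text
t: 12.6
position: [0.456, -0.2835, 0.0882]
orientation: [[0.123, 0.992, 0.0], [0.992, -0.123, -0.001], [-0.001, 0.001, -1.0]]
ft_force: [1.1, -0.7, -0.5]
gripper_width: 0.0854
```

```bash
python3 -m handwheel '[{"x":-0.057,"y":-0.08,"z":0,"wx":0,"wy":0,"wz":0},{"x":-0.057,"y":-0.08,"z":-0.08,"wx":0,"wy":0,"wz":0},{"x":-0.057,"y":-0.08,"z":-0.08,"wx":0,"wy":0,"wz":0},{"x":-0.057,"y":-0.08,"z":-0.08,"wx":0,"wy":0,"wz":0},{"x":-0.057,"y":-0.08,"z":-0.08,"wx":0,"wy":0,"wz":0},{"x":-0.057,"y":-0.08,"z":-0.08,"wx":0,"wy":0,"wz":0},{"x":-0.057,"y":-0.08,"z":-0.08,"wx":0,"wy":0,"wz":0},{"x":-0.057,"y":-0.08,"z":-0.08,"wx":0,"wy":0,"wz":0}]'
python3 - <<'E'
from h import *
c=get_calibration("wrist");s=observe();print(s["position"])
im=read_camera("wrist")[:,:,::-1];cv2.imwrite("pics/w9.png",im)
for P in [[.439,-.3076,.0075],[.4886,-.3137,.013]]: print(proj(c,P))
print(proj(c,s["position"]*[1,1,0]+[0,0,.0075]))
E
```

```text
t: 13.27
position: [0.4408, -0.3053, 0.0647]
orientation: [[0.121, 0.993, 0.001], [0.993, -0.121, -0.001], [-0.001, 0.001, -1.0]]
ft_force: [0.1, -0.4, -0.8]
gripper_width: 0.0855
[ 0.44083192 -0.30534814  0.06467567]
[[249.12265129 214.42694104]]
[[249.3085624  283.39954413]]
[[252.79258163 216.56352677]]
```

View pics/w9.png

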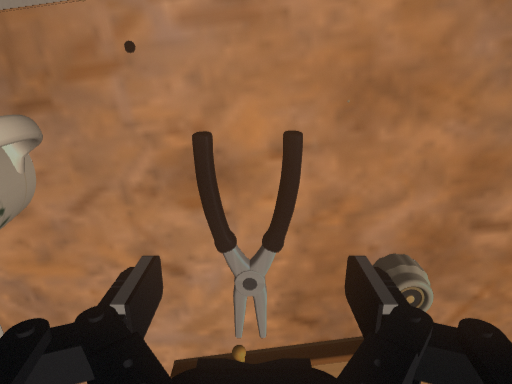

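```bash
python3 -m handwheel '[{"x":-0.005,"y":-0.006,"z":-0.1,"wx":0,"wy":0,"wz":0},{"x":-0.005,"y":-0.006,"z":-0.207,"wx":0,"wy":0,"wz":0},{"x":-0.005,"y":-0.006,"z":-0.207,"wx":0,"wy":0,"wz":0},{"x":-0.005,"y":-0.006,"z":-0.207,"wx":0,"wy":0,"wz":0},{"x":-0.005,"y":-0.006,"z":-0.207,"wx":0,"wy":0,"wz":0},{"x":-0.005,"y":-0.006,"z":-0.207,"wx":0,"wy":0,"wz":0},{"x":-0.005,"y":-0.006,"z":-0.207,"wx":0,"wy":0,"wz":0},{"x":-0.005,"y":-0.006,"z":-0.207,"wx":0,"wy":0,"wz":0}]'
```

```text
t: 13.98
position: [0.4389, -0.3083, 0.0031]
orientation: [[0.123, 0.992, 0.001], [0.992, -0.123, -0.001], [-0.001, 0.002, -1.0]]
ft_force: [-0.5, 0.7, 0.4]
gripper_width: 0.0858
```

```bash
python3 -m handwheel '[{"x":0.0,"y":0,"z":0,"wx":0,"wy":0,"wz":0},{"x":0.0,"y":0,"z":0,"wx":0,"wy":0,"wz":0},{"x":0,"y":0,"z":0,"wx":0,"wy":0,"wz":0},{"x":0,"y":0,"z":0,"wx":0,"wy":0,"wz":0},{"x":0,"y":0,"z":0,"wx":0,"wy":0,"wz":0},{"x":0,"y":0,"z":0,"wx":0,"wy":0,"wz":0},{"x":0,"y":0,"z":0,"wx":0,"wy":0,"wz":0},{"x":0,"y":0,"z":0,"wx":0,"wy":0,"wz":0}]' 0
python3 - <<'E'
from h import *
im=read_camera("wrist")[:,:,::-1];cv2.imwrite("pics/w10.png",im)
E
```

```text
t: 14.65
position: [0.4386, -0.308, 0.0028]
orientation: [[0.123, 0.992, 0.0], [0.992, -0.123, -0.002], [-0.001, 0.001, -1.0]]
ft_force: [-2.9, 0.6, 13.6]
gripper_width: 0.0417
```

View pics/w10.png

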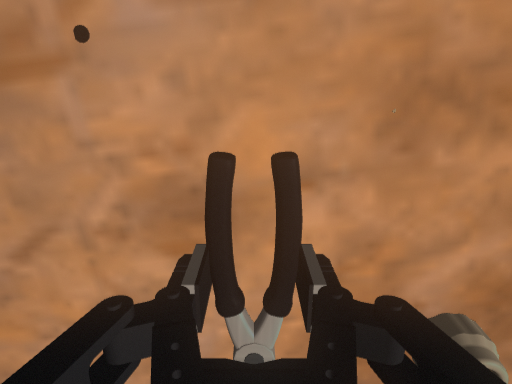

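```bash
python3 -m handwheel '[{"x":0,"y":0,"z":0.12,"wx":0,"wy":0,"wz":0},{"x":0.0,"y":0,"z":0.24,"wx":0,"wy":0,"wz":0},{"x":0.08,"y":-0.01,"z":0.32,"wx":0,"wy":0,"wz":0.01},{"x":0.2,"y":-0.02,"z":0.33,"wx":0,"wy":0,"wz":0.02},{"x":0.32,"y":-0.03,"z":0.33,"wx":0,"wy":0,"wz":0.03},{"x":0.44,"y":-0.04,"z":0.33,"wx":0,"wy":0,"wz":0.04},{"x":0.56,"y":-0.05,"z":0.33,"wx":0,"wy":0,"wz":0.05},{"x":0.664,"y":-0.063,"z":0.33,"wx":0,"wy":0,"wz":0.05}]'
```

```text
t: 15.37
position: [0.6393, -0.3265, 0.1006]
orientation: [[-0.036, 0.999, -0.0], [0.999, 0.036, 0.0], [0.0, -0.0, -1.0]]
ft_force: [0.1, 0.1, -2.3]
gripper_width: 0.0415
```

```bash
python3 -m handwheel '[{"x":0,"y":0,"z":0,"wx":0,"wy":0,"wz":0},{"x":0,"y":0,"z":-0.08,"wx":0,"wy":0,"wz":0},{"x":0,"y":0,"z":-0.15,"wx":0,"wy":0,"wz":0},{"x":0,"y":0,"z":-0.15,"wx":0,"wy":0,"wz":0},{"x":0,"y":0,"z":-0.15,"wx":0,"wy":0,"wz":0},{"x":0,"y":0,"z":-0.15,"wx":0,"wy":0,"wz":0},{"x":0,"y":0,"z":-0.15,"wx":0,"wy":0,"wz":0},{"x":0,"y":0,"z":-0.15,"wx":0,"wy":0,"wz":0}]'
python3 - <<'E'
from h import *
c=get_calibration("wrist");s=observe();print(s["position"])
im=read_camera("wrist")[:,:,::-1];cv2.imwrite("pics/w11.png",im)
E
```

```text
t: 16.03
position: [0.6382, -0.327, 0.0574]
orientation: [[-0.034, 0.999, 0.002], [0.999, 0.034, -0.001], [-0.001, 0.002, -1.0]]
ft_force: [0.3, 0.5, -3.3]
gripper_width: 0.0414
[ 0.6382442  -0.32702043  0.05740656]
```

View pics/w11.png

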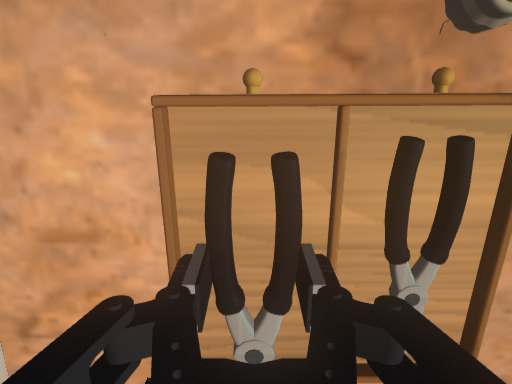

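```bash
python3 -m handwheel '[{"x":0,"y":0,"z":-0.06,"wx":0,"wy":0,"wz":0},{"x":0,"y":0,"z":-0.12,"wx":0,"wy":0,"wz":0},{"x":0,"y":0,"z":-0.15,"wx":0,"wy":0,"wz":0},{"x":0,"y":0,"z":-0.162,"wx":0,"wy":0,"wz":0},{"x":0,"y":0,"z":-0.162,"wx":0,"wy":0,"wz":0},{"x":0,"y":0,"z":-0.162,"wx":0,"wy":0,"wz":0},{"x":0,"y":0,"z":-0.162,"wx":0,"wy":0,"wz":0},{"x":0,"y":0,"z":-0.162,"wx":0,"wy":0,"wz":0}]'
```

```text
t: 16.75
position: [0.6364, -0.3269, 0.0079]
orientation: [[-0.034, 0.999, -0.002], [0.999, 0.034, -0.001], [-0.001, -0.003, -1.0]]
ft_force: [-6.4, -0.0, 9.7]
gripper_width: 0.0409
```

```bash
python3 -m handwheel '[{"x":0,"y":0,"z":-0.002,"wx":0,"wy":0,"wz":0},{"x":0,"y":0,"z":-0.002,"wx":0,"wy":0,"wz":0},{"x":0,"y":0,"z":-0.002,"wx":0,"wy":0,"wz":0},{"x":0,"y":0,"z":-0.002,"wx":0,"wy":0,"wz":0},{"x":0,"y":0,"z":-0.002,"wx":0,"wy":0,"wz":0},{"x":0,"y":0,"z":0.05,"wx":0,"wy":0,"wz":0},{"x":0,"y":0,"z":0.15,"wx":0,"wy":0,"wz":0},{"x":0,"y":0,"z":0.28,"wx":0,"wy":0,"wz":0}]' 0.64
python3 - <<'E'
from h import *
im=read_camera("wrist")[:,:,::-1];cv2.imwrite("pics/w12.png",im)
E
```

```text
t: 17.42
position: [0.6363, -0.3261, 0.0907]
orientation: [[-0.034, 0.999, -0.004], [0.999, 0.034, 0.002], [0.002, -0.004, -1.0]]
ft_force: [0.1, 0.1, 0.7]
gripper_width: 0.0546
```

View pics/w12.png

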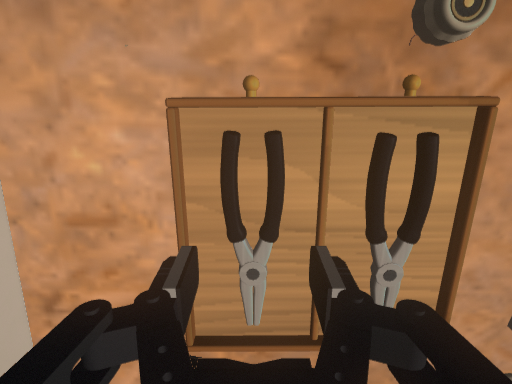

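```bash
python3 -m handwheel '[{"x":0,"y":0,"z":0.14,"wx":0,"wy":0,"wz":0},{"x":0,"y":0,"z":0.28,"wx":0,"wy":0,"wz":0},{"x":-0.1,"y":0,"z":0.4,"wx":0,"wy":0,"wz":0},{"x":-0.2,"y":0,"z":0.5,"wx":0,"wy":0,"wz":0},{"x":-0.3,"y":0,"z":0.5,"wx":0,"wy":0,"wz":0},{"x":-0.4,"y":0,"z":0.5,"wx":0,"wy":0,"wz":0},{"x":-0.4,"y":0,"z":0.5,"wx":0,"wy":0,"wz":0},{"x":-0.4,"y":0,"z":0.5,"wx":0,"wy":0,"wz":0}]'
python3 - <<'E'
from h import *
for n in ["scene","top","wrist"]:
    im=read_camera(n)[:,:,::-1];cv2.imwrite(f"pics/{n}13.png",im)
a=cv2.imread("pics/scene13.png");cv2.imwrite("pics/s13z.png",cv2.resize(a[90:330,90:400],None,fx=2.4,fy=2.4,interpolation=cv2.INTER_CUBIC))
c=get_calibration("top");t=cv2.imread("pics/top13.png")
E
```

```text
t: 18.13
position: [0.5163, -0.3275, 0.2429]
orientation: [[-0.032, 0.999, 0.0], [0.999, 0.032, -0.003], [-0.003, 0.0, -1.0]]
ft_force: [0.9, -0.2, 0.9]
gripper_width: 0.0545
```

View pics/s13z.png

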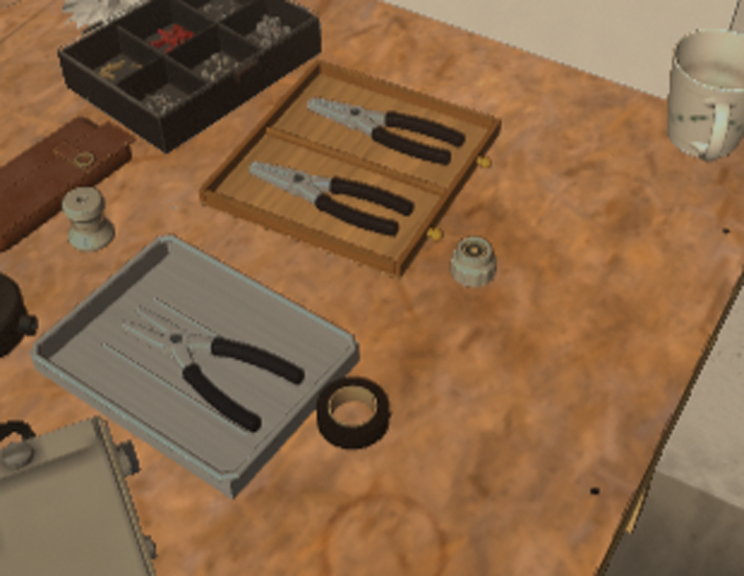

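View pics/wrist13.png

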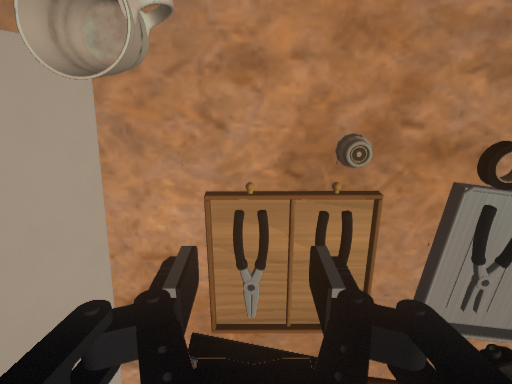

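```bash
python3 - <<'E'
from h import *
c=get_calibration("scene");im=cv2.imread("pics/scene13.png")
n,l,st,ce=cv2.connectedComponentsWithStats((im.max(2)<55).astype(np.uint8),connectivity=8)
for i in range(1,n):
    x,y,w,h,a=st[i]
    if 150<x<300 and 120<y<300 and a>80:
        ys,xs=np.nonzero(l==i);P=ray(c,np.c_[xs,ys],.0115)[:,:2];mu=P.mean(0);v=np.linalg.svd(P-mu,full_matrices=False)[2][0]
        print(st[i].tolist(),mu.round(4),"dir",round(float(np.degrees(np.arctan(v[1]/v[0]))),1))
E
```

```text
[251, 137, 32, 14, 178] [ 0.6261 -0.343 ] dir 4.5
[245, 143, 33, 16, 183] [ 0.6247 -0.3124] dir 1.4
[228, 164, 34, 16, 201] [ 0.6238 -0.2371] dir 4.5
[222, 171, 34, 17, 198] [ 0.6214 -0.2066] dir 1.2
[178, 231, 39, 19, 263] [ 0.6083 -0.0293] dir 4.9
[166, 242, 33, 28, 254] [0.611  0.0179] dir -13.5
[221, 247, 31, 30, 436] [ 0.5139 -0.0188] dir -44.6
```

```bash
python3 - <<'E'
from h import *
print(hand_in())
E
```

```text
the job is handed in; nothing more can be done
None
```

All three pairs were tested and placed, and the job was handed in at about 18.3 s of the allowed 58 s. No verdict was reported.

- **Working pairs:** the left and right pairs closed under the squeeze, to about 41.5 mm at the grips. They lie shut in the stock tray, one to a lane.
- **Seized pair:** the middle pair held at 56 mm under the same 60 N squeeze, the fixed grip force. It lies ajar in the repair pan.

**Last checks:** in the final scene image, the grips of both working pairs are 30.6 mm apart, centre to centre. They were 46 to 48 mm apart while ajar, so both pairs look fully shut. The seized pair's grips are still about 47 mm apart. All three pairs look flat and lie inside their containers, and the gripper was clear of everything. The tape roll measured within about 2 mm of its starting position in that image, and the porcelain cap looked unmoved, though I did not re-measure it.

The two fixed cameras gave positions that differed by about 2 mm on the pliers and up to about 6 mm on the tray. I set the first lane position from wrist-camera measurements and checked the second lane's centring by eye in the wrist image. I did not measure the flatness of the pairs directly. No check failed.

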